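# Find the sound clip of a slide holder by the drag on a gauge leaf

### The job

Only one of the four sprung clips in the slide holder still grips properly; one is worn and lets the gauge in with no drag, and two are far too stiff. Take the red-handled steel gauge out of its black stand, feel the slots with its leaf, never forcing it where the drag gets heavy, and leave it standing fully home and released in the slot that holds it with a light drag. Leave the two vials and the blue cap beside the work as they are.

Things in the scene. Friction and masses are not known exactly. Their poses are not given: they have to be found in the camera images.
- gauge_grip (a point): Centre of the gauge's red handle, 26 x 14 x 44 mm (x, y, z; z up): pinch it across its 14 mm (y). A steel flange 40 x 18 x 4 mm lies under the handle, its underside 26 mm below this point; a steel leaf points down from it, tip 74 mm below this point. The gauge weighs about 70 g and at the start hangs upright by its flange in the stand.
- gauge_leaf: Bright steel leaf of the gauge, fixed to the handle: 24 mm wide (x), 6 mm thick (y), 48 mm long, the last 14 mm tapering to 1.5 mm thick. Origin at the middle of the flange's underside, z up; the leaf runs along -z. More than 40 N of contact force on it, both faces summed, counts as forcing.
- stand: Black gauge stand, fixed, foot 64 x 56 mm, top 60 mm above the worktop, with a 30 x 11 mm slot from above in which the leaf hangs freely. Origin under its centre, x along the slot. Lift the gauge 55 mm or more to clear it.
- holder: Slide holder: fixed aluminium base plate 90 x 226 x 8 mm with four grey clip housings in a row along its y axis, 50 mm apart, each 42 x 38 x 60 mm (x, y, z) with an aluminium top and a slot along x. All look the same: one is sound, one worn, two too stiff, in any order. Origin under the plate's centre, z up.
- slot_1 (a point): Mouth centre of the slot at the holder's +y end, level with the housing's top, 68 mm above the worktop; axes as the holder's. Mouth 32 mm (x) by 12 mm (y), the slot over 56 mm deep. Inside, 26 mm below the mouth, a clip of two sprung round shoes, one on each side (y), 1.5 mm apart when empty, centres the leaf.
- slot_2 (a point): Mouth centre of the second slot from the holder's +y end, otherwise as slot_1. In every slot the leaf's tip meets the shoes about 26 mm below the mouth, its taper parts them until about 40 mm, then its parallel part slides on until the flange lands on the housing's top at 48 mm.
- slot_3 (a point): Mouth centre of the third slot from the holder's +y end, otherwise as slot_1. Push needed to slide the leaf's parallel part down: worn clip under 1 N, sound clip 4 to 9 N (a light drag); a stiff clip already needs over 12 N while the taper is still parting its shoes, and more if forced on. A push of up to 15 N does no harm anywhere.
- slot_4 (a point): Mouth centre of the slot at the holder's -y end, otherwise as slot_1. A clip keeps its grip on the leaf when the handle is let go.
- vial_white: Bystander: small glass vial with a white cap, 28 mm across, 60 mm tall, standing loose; origin at the centre of its underside.
- vial_black: Bystander: small glass vial with a black cap, 28 mm across, 60 mm tall, standing loose; origin at the centre of its underside.
- blue_cap: Bystander: loose blue screw cap, 53 mm across, 25 mm tall; origin at the centre of its underside.
Mind the look-alikes: they are no part of the job. There is more than one size of the part that bears gauge_grip; the job needs the smallest.

How it is judged:
On the way:
1. the gauge is lifted clear of its stand (height (world z) of gauge_grip above 0.135 m), for 0.1 s.
At the end, for the whole second after the job is handed in: The gauge stands at rest, released, upright within 0.1 rad, within 6 mm of a slot's mouth centre, its flange within 2.5 mm of the housing's top, and the clip grips its leaf: contact forces on the leaf total 5 to 28 N. Bystanders undisturbed (((horizontal distance between gauge_grip and slot_1 below 0.006 m and z of gauge_grip in the frame of slot_1 between 0.022 and 0.0285 m) or (horizontal distance between gauge_grip and slot_2 below 0.006 m and z of gauge_grip in the frame of slot_2 between 0.022 and 0.0285 m) or (horizontal distance between gauge_grip and slot_3 below 0.006 m and z of gauge_grip in the frame of slot_3 between 0.022 and 0.0285 m) or (horizontal distance between gauge_grip and slot_4 below 0.006 m and z of gauge_grip in the frame of slot_4 between 0.022 and 0.0285 m)) and angle between gauge_grip's own z axis and vertical below 0.1 rad and contact force between gauge_leaf and anything else between 5 and 28 N and linear speed of gauge_leaf below 0.02 m/s); the robot touches nothing.
It fails at once if the leaf is forced (more than 40 N of contact force on it) (contact force between gauge_leaf and anything else above 40 N).
It fails at once if a bystander is moved more than 20 mm or knocked over ((distance of vial_white from where it was at the start of the episode above 0.02 m or angle between vial_white's own z axis and vertical above 0.5 rad) or (distance of vial_black from where it was at the start of the episode above 0.02 m or angle between vial_black's own z axis and vertical above 0.5 rad) or (distance of blue_cap from where it was at the start of the episode above 0.02 m or angle between blue_cap's own z axis and vertical above 0.5 rad)).
It also fails if it takes over 64 s, if anything falls off the work surface, if the arm or the gripper's body presses on something with over 40 N, if the wrist force passes 120 N, or if a joint passes its speed limit or range.

### The arm

A 7-joint arm with a two-finger parallel gripper is mounted at the origin on a cart in front of the work surface, level with it; the furniture and walls round the work are solid. World frame = base frame: x ahead of the robot, y to its left, z up, the work surface at z = 0. Lengths are in m, angles in rad, forces in N, time in s.
With the tool pointing down it reaches from about 0.4 to 0.9 m from the base axis. Payload 5.5 kg.
Tool frame: the origin (TCP) lies between the finger pads; the fingertips stand robot.tip_extent ahead of it and the grasp point (between the pads) lies 6 mm ahead of it (robot.tip_extent is the distance from the TCP to the fingertips, in m); z points along the fingers, y is the line along which they close (so a half turn about z gives the same grasp; the last joint's range is limited). The gripper opens to 85 mm and grips with 20 to 120 N. Pads are 22 mm wide; open, the fingers measure 114 mm over their backs; the gripper's body (76 mm by 85 mm) begins 54 mm behind the grasp point. The pads swing forward as they close: fully open they stand 13 mm farther back than shut.
Start: joints at [1.598, 0.501, -0.427, 1.55, 0.221, 1.138, -0.21], TCP at [0.152, -0.632, 0.256] pointing down, gripper open.
Joint ranges: [-2.88, 2.88], [-0.31, 2.03], [-1.54, 1.56], [0.2, 2.42], [-1.41, 4.55], [0.19, 2.02], [-2.57, 2.57]. Speed limits (rad/s): [2.57, 2.57, 3.14, 3.14, 3.14, 3.14, 3.14].

### API

Orientations are given as a rotation vector (axis times angle).
In Python, from cell import robot, eyes, close_job, recognise gives the robot as it stands.
- The arm moves only by the tool carry_out, never from a script. Its argument "rows" is a list that holds one entry, the list of rows, each a list of 7 numbers: the finger opening in mm, from 0 to 85.4, then the shift along the tool's x, y, z in mm, then the turn, a rotation vector about the tool's x, y, z in degrees. In form: [[[jaw, x, y, z, wx, wy, wz], ...]]. A call has 1 to 8 rows; each row shifts and turns the commanded pose from where the row before left it, along the tool's axes as they then stand; what a row does not reach is not made up. A row lasts 1/8 s, in which the tool goes at most 62.5 mm and 10.7 degrees, less where a joint would pass 70% of its speed; a pose out of reach is approached as far as the arm can. A call is refused whole if a number of a shift passes 62.5 or a number of a turn 10.7, either way. A call with a gripper value outside its range is refused whole. The fingers move at their own pace and stop on an object; the grip force is fixed at half the most. Time passes only in rows, so rows that do not move let the fingers close. It gives the time, the measured TCP pose, the force, the opening and the grip force at its end, in the units of the state.
- robot.state(): the state, without advancing time (a new reading comes with each control period).
- eyes.snapshot(name): name is "scene" or "top"; returns a dict with "pixels" (420x560x3 uint8, red, green, blue), "vertical_fov" (degrees; the focal length in pixels is half the picture's height over the tangent of half this angle, whatever the lens; pixels are square), "cx", "cy" (the principal point, pixels), "pose" (4x4, takes a point from camera to world coordinates). Camera axes: x right, y down, z forward; pixel columns grow to the right and rows downward; lengths in m; the calibration is good to about 2 mm. A picture is of the moment at which its call begins. There is no depth.
- close_job(): hands the job in; it is judged then, once.
Trained networks look in the newest picture that a camera, given by its name, has taken for a name from the list of things; names that differ only in an ending like _2 or _b are one class to them, and where a whole thing is asked for, a point or a joint stands for the part that bears it (a point fixed in the world has none). Each returns a list of dicts, best first, with "p" (0 to 1); they miss things now and then, are a little off and sometimes report something else, mostly with a low value. They report only what shows in the picture. A call takes as long as a camera call. They do not tell look-alikes from the thing itself.
- recognise(label, camera): "point" ([x, y, z] in m, in world coordinates, good to about 4 mm: the middle of the surface that is visible of it).
The state is a dict: "time": time; "joint_pos": joint angles; "joint_velocities": joint speeds; "joint_efforts": joint torques, N m; "ee_pos": TCP position; "tool_rot": TCP orientation; "wrist_force": force on the tool from outside, world axes, zero at the start; "wrist_torque": the same for the moment, N m; "gripper_width": finger opening in m; "gripper_force": force on a finger pad.
Only numpy, scipy, OpenCV 4.12 (cv2) and the standard library are available. Lean on these libraries where they do the work, as an engineer would, in place of code of your own. Each camera call takes 0.05 s, during which the arm holds its last target. There are 200 camera calls.

## Working session

There is one attempt and no reset: what is moved stays moved. The work goes in short steps, Python scripts to look and compute and a tool call to move; the robot and the scene stay as the last step left them, time stands still between calls to the robot, and variables do not carry over. Pictures are saved under pics/ and viewed, at most 10 in all, crops included, and the job is handed in when it is done.

Besides the shell and the picture viewer there is one more tool, called after "Request:" as name(argument=value, ...), one argument or row to a line, values as JSON. carry_out: Moves the arm, as the interface text tells. Its arguments: {"type":"object","properties":{"rows":{"type":"array"}},"required":["rows"]}

```bash
mkdir -p pics; ls
cat > h.py <<'E'
import numpy as np, cv2, sys, os
from cell import robot, eyes, close_job, recognise
def snap(n,f=None):
    s=eyes.snapshot(n)
    if f: cv2.imwrite('pics/'+f,s["pixels"][:,:,::-1])
    return s
def ray(s,u,v):
    f=s["pixels"].shape[0]/2/np.tan(np.radians(s["vertical_fov"])/2)
    P=np.array(s["pose"]); d=P[:3,:3]@np.array([(u-s["cx"])/f,(v-s["cy"])/f,1]); return P[:3,3],d
def atz(s,u,v,z):
    o,d=ray(s,u,v); return o+d*(z-o[2])/d[2]
def proj(s,p):
    f=s["pixels"].shape[0]/2/np.tan(np.radians(s["vertical_fov"])/2)
    P=np.array(s["pose"]); c=P[:3,:3].T@(np.array(p)-P[:3,3]); return np.array([s["cx"]+f*c[0]/c[2],s["cy"]+f*c[1]/c[2]])
E
python3 - <<'E'
from h import *
np.set_printoptions(precision=4,suppress=True)
st=robot.state(); print({k:st[k] for k in("time","ee_pos","tool_rot","wrist_force","gripper_width")},robot.tip_extent)
for n in("scene","top"):
    s=snap(n,n+'0.png'); print(n,np.array(s["pose"]),s["vertical_fov"],s["cx"],s["cy"])
    for l in("gauge_grip","gauge_leaf","stand","holder","vial_white","vial_black","blue_cap"):
        for d in recognise(l,n): print(l,round(d["p"],2),np.round(d["point"],3),proj(s,d["point"]).round())
E
```

```text
pics
{'time': 0.0, 'ee_pos': array([ 0.1516, -0.6314,  0.2553]), 'tool_rot': array([-3.1179, -0.3694,  0.0003]), 'wrist_force': array([ 0.2972,  0.2172, -0.1185]), 'gripper_width': 0.08533118745479794} 0.025
scene [[-0.4816 -0.5782  0.6586 -0.2708]
 [-0.8764  0.3104 -0.3683  0.4903]
 [ 0.0085 -0.7546 -0.6562  0.879 ]
 [ 0.      0.      0.      1.    ]] 55.3330586223192 287.51825622782957 210.9144119026187
gauge_grip 0.7 [0.677 0.531 0.022] [117. 249.]
gauge_grip 0.68 [0.507 0.023 0.017] [296. 229.]
gauge_grip 0.52 [0.489 0.153 0.085] [261. 230.]
gauge_leaf 0.55 [0.535 0.045 0.018] [286. 225.]
gauge_leaf 0.54 [0.641 0.522 0.014] [123. 258.]
gauge_leaf 0.37 [0.477 0.163 0.034] [260. 247.]
holder 0.62 [ 0.5   -0.177  0.01 ] [350. 212.]
vial_white 0.5 [ 0.384 -0.005  0.041] [326. 245.]
blue_cap 0.5 [ 0.413 -0.392  0.015] [418. 206.]
top [[ 0.008  -0.9824  0.1864  0.2337]
 [-1.     -0.0068  0.0071  0.0486]
 [-0.0057 -0.1865 -0.9824  1.7333]
 [ 0.      0.      0.      1.    ]] 42.079977297660776 285.5940707305103 214.663629571307
gauge_grip 0.82 [0.676 0.528 0.02 ] [142. 178.]
gauge_grip 0.75 [0.506 0.025 0.018] [297. 231.]
gauge_leaf 0.78 [0.649 0.524 0.016] [143. 187.]
gauge_leaf 0.65 [0.539 0.047 0.013] [290. 221.]
stand 0.52 [0.488 0.146 0.06 ] [258. 234.]
holder 0.85 [ 0.515 -0.188  0.01 ] [364. 229.]
blue_cap 0.77 [ 0.417 -0.392 -0.001] [428. 261.]
blue_cap 0.25 [ 0.522 -0.196  0.008] [366. 227.]
```

Run:
```python
import cv2,numpy as np
a=cv2.imread('pics/scene0.png')[130:330,80:480]; b=cv2.imread('pics/top0.png')[140:300,120:460]
cv2.imwrite('pics/a.png',cv2.resize(a,(800,400),interpolation=cv2.INTER_CUBIC))
cv2.imwrite('pics/b.png',cv2.resize(b,None,fx=2.35,fy=2.35,interpolation=cv2.INTER_CUBIC))
```

```text
(no output)
```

View pics/a.png

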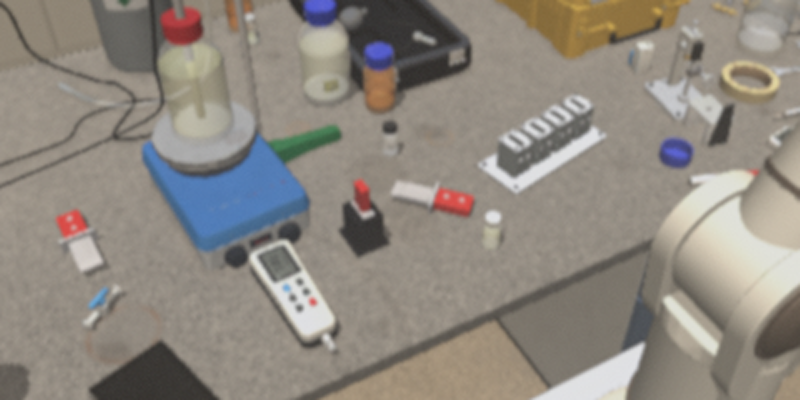

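View pics/b.png

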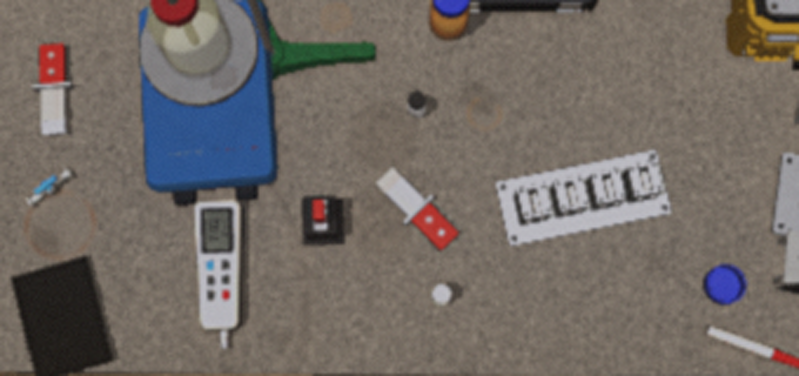

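The scene crop shows the upright red handle in the black stand at scene (261,228) / top (256,229). Two larger look-alike gauges lie flat at scene (117,249) and (303,228), and a red-and-white pen lies near (455,218). I choose the upright one, since the description has it hanging in the stand. The top view shows the holder at about (368,223) with slots turned by roughly 10°. Next I'll measure and check with a close crop.

```bash
cat > m.py <<'E'
from h import *
np.set_printoptions(precision=4,suppress=True)
s=snap("top"); im=s["pixels"].astype(int)
def red(im,box):
    u0,v0,u1,v1=box; c=im[v0:v1,u0:u1]; m=np.clip(c[...,0]-1.5*np.maximum(c[...,1],c[...,2]),0,None).astype(float)
    yy,xx=np.nonzero(m>30); w=m[yy,xx]; return (xx*w).sum()/w.sum()+u0,(yy*w).sum()/w.sum()+v0,len(xx)
E
python3 - <<'E'
from m import *
a=red(im,(245,215,270,245)); print("grip top px",a, [atz(s,a[0],a[1],z) for z in (.086,.1,.108)])
sc=snap("scene"); ims=sc["pixels"].astype(int); b=red(ims,(250,215,275,245)); print(b)
# triangulate
o1,d1=ray(s,*a[:2]); o2,d2=ray(sc,*b[:2])
A=np.c_[d1,-d2]; t=np.linalg.lstsq(A,o2-o1,rcond=None)[0]; print("tri",o1+d1*t[0],o2+d2*t[1])
# stand top dark
g=im.max(2); 
m=(g[210:250,240:280]<55).astype(np.uint8); r=cv2.minAreaRect(np.argwhere(m)[:,::-1].astype(np.float32)); print("stand",r)
# plate
c=s["pixels"][195:250,325:412]; hsv=cv2.cvtColor(c,cv2.COLOR_RGB2HSV)
m=((hsv[...,2]>165)).astype(np.uint8); cs,_=cv2.findContours(m,cv2.RETR_EXTERNAL,cv2.CHAIN_APPROX_NONE)
k=max(cs,key=cv2.contourArea); r=cv2.minAreaRect(k); bp=cv2.boxPoints(r)+[325,195]
w=np.array([atz(s,*p,.008) for p in bp]); print(w, w.mean(0)); print([np.linalg.norm(w[i]-w[i-1]) for i in range(4)])
E1=[(w[i]-w[i-1]) for i in range(4)]; e=max(E1,key=np.linalg.norm); e=e*np.sign(e[1]); yaw=np.arctan2(-e[0],e[1]); print("yaw",np.degrees(yaw))
vis=s["pixels"][190:255,235:415,::-1].copy(); vis=cv2.resize(vis,None,fx=4.4,fy=4.4,interpolation=cv2.INTER_CUBIC)
for j in range(4):
    p=w.mean(0)+[-np.sin(yaw)*(75-50*j)/1e3,np.cos(yaw)*(75-50*j)/1e3,.06]; q=(proj(s,p)-[235,190]+.5)*4.4; print("slot",j+1,p); cv2.circle(vis,tuple(q.astype(int)),2,(0,0,255),-1)
for p in bp: cv2.circle(vis,tuple(((p-[235,190]+.5)*4.4).astype(int)),2,(255,0,0),-1)
c2=cv2.resize(sc["pixels"][205:262,235:395,::-1],(792,282),interpolation=cv2.INTER_CUBIC)
cv2.imwrite('pics/c.png',np.vstack([vis[:,:792],c2]))
from scipy.spatial.transform import Rotation as R
print(R.from_rotvec(robot.state()["tool_rot"]).as_matrix())
E
```

```text
grip top px (np.float64(255.00459704065509), np.float64(228.9067662692142), 43) [array([0.5013, 0.1536, 0.086 ]), array([0.499 , 0.1527, 0.1   ]), array([0.4977, 0.1522, 0.108 ])]
(np.float64(260.62043211523076), np.float64(225.48372899439852), 68)
tri [0.4998 0.153  0.0956] [0.497  0.1486 0.0948]
stand ((17.0, 23.5), (19.0, 16.0), 90.0)
[[ 0.5536 -0.0844  0.008 ]
 [ 0.6009 -0.3057  0.008 ]
 [ 0.514  -0.3204  0.008 ]
 [ 0.4675 -0.101   0.008 ]] [ 0.534  -0.2029  0.008 ]
[np.float64(0.08774430403877664), np.float64(0.2263431042523656), np.float64(0.08817113640612553), np.float64(0.22423940026852324)]
yaw 12.072141698288956
slot 1 [ 0.5183 -0.1295  0.068 ]
slot 2 [ 0.5288 -0.1784  0.068 ]
slot 3 [ 0.5392 -0.2273  0.068 ]
slot 4 [ 0.5497 -0.2762  0.068 ]
[[ 0.9723  0.2337  0.0001]
 [ 0.2337 -0.9723 -0.    ]
 [ 0.      0.0001 -1.    ]]
```

View pics/c.png

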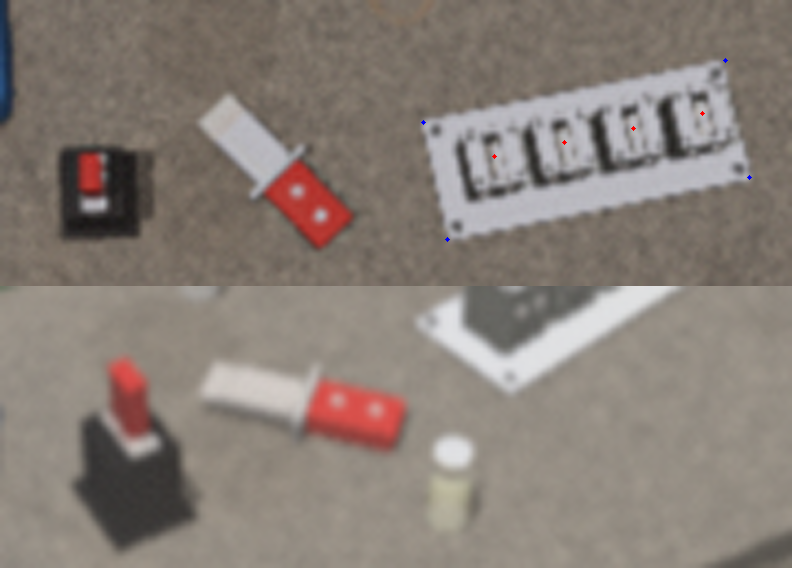

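The top crop confirms that my slot estimates (red dots) sit in the mouths and that the upright red gauge in the stand is axis-aligned, with yaw about 0. Moving now.

Request:
carry_out(
  rows=[
    [[85, 0, 0, 0, 0, 0, 6.75], [85, 0, 0, 0, 0, 0, 6.75], [85, 42, -35, 0, 0, 0, 0], [85, 42, -35, 0, 0, 0, 0], [85, 42, -35, 0, 0, 0, 0], [85, 42, -35, 0, 0, 0, 0], [85, 42, -35, 0, 0, 0, 0], [85, 42, -35, 0, 0, 0, 0]],
  ],
)

```text
time: 1.9
ee_pos: [0.4051, -0.4209, 0.2566]
tool_rot: [3.141, -0.0, 0.001]
wrist_force: [1.0, -0.8, 0.2]
gripper_width: 0.0849
gripper_force: 0.0
```

Request:
carry_out(
  rows=[
    [[85, 12, -57, 0, 0, 0, 0], [85, 12, -57, 0, 0, 0, 0], [85, 12, -57, 0, 0, 0, 0], [85, 12, -57, 0, 0, 0, 0], [85, 12, -57, 0, 0, 0, 0], [85, 12, -57, 0, 0, 0, 0], [85, 12, -57, 0, 0, 0, 0], [85, 9, -57, 0, 0, 0, 0]],
  ],
)

```text
time: 2.9
ee_pos: [0.4972, 0.0358, 0.2568]
tool_rot: [3.141, -0.0, 0.002]
wrist_force: [0.6, -0.6, -0.6]
gripper_width: 0.0847
gripper_force: 0.0
```

Request:
carry_out(
  rows=[
    [[85, 0, -50, 0, 0, 0, 0], [85, 0, -50, 0, 0, 0, 0], [60, 0, 0, 20, 0, 0, 0], [60, 0, 0, 20, 0, 0, 0], [60, 0, 0, 20, 0, 0, 0], [60, 0, 0, 0, 0, 0, 0]],
  ],
)

```text
time: 3.65
ee_pos: [0.4957, 0.1337, 0.1952]
tool_rot: [3.141, 0.001, -0.004]
wrist_force: [0.3, -0.7, -0.5]
gripper_width: 0.0601
gripper_force: 0.0
```

Request:
carry_out(
  rows=[
    [[50, 2, -17, 0, 0, 0, 0], [50, 0, 0, 30, 0, 0, 0], [50, 0, 0, 30, 0, 0, 0], [50, 0, 0, 20, 0, 0, 0], [50, 0, 0, 18, 0, 0, 0], [50, 0, 0, 0, 0, 0, 0]],
  ],
)

```text
time: 4.4
ee_pos: [0.4981, 0.1512, 0.0975]
tool_rot: [3.141, 0.001, -0.003]
wrist_force: [-0.3, 0.5, -0.3]
gripper_width: 0.0499
gripper_force: 0.0
```

Run:
```python
from m import *
sc=snap("scene"); print(robot.state()["ee_pos"])
a=s["pixels"][200:255,225:290,::-1];b=sc["pixels"][190:260,225:300,::-1]
f=lambda x:cv2.resize(x,(400,400),interpolation=cv2.INTER_CUBIC)
cv2.imwrite('pics/d.png',np.hstack([f(a),f(b)]))
```

```text
[0.4992 0.1515 0.0988]
```

View pics/d.png

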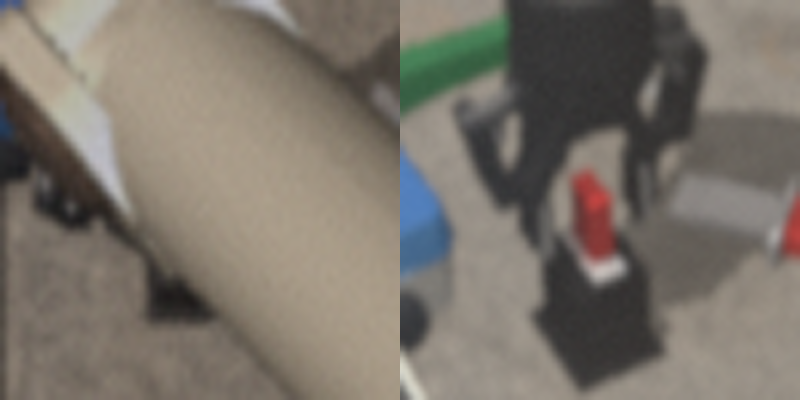

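The scene crop shows the fingers on either side of the red handle in the stand (handle near d.png (595,215)). The arm blocks the top view. Closing.

Request:
carry_out(
  rows=[
    [[25, 0, 0, 0, 0, 0, 0], [14, 0, 0, 0, 0, 0, 0], [5, 0, 0, 0, 0, 0, 0], [5, 0, 0, 0, 0, 0, 0], [5, 0, 0, 0, 0, 0, 0], [5, 0, 0, 0, 0, 0, 0]],
  ],
)

```text
time: 5.25
ee_pos: [0.4994, 0.1511, 0.0991]
tool_rot: [3.142, 0.0, 0.002]
wrist_force: [-0.1, -0.4, 6.2]
gripper_width: 0.0134
gripper_force: 58.8
```

Request:
carry_out(
  rows=[
    [[5, 0, 0, -10, 0, 0, 0], [5, 0, 0, -20, 0, 0, 0], [5, 0, 0, -30, 0, 0, 0], [5, 0, 0, -30, 0, 0, 0], [5, 0, 0, -30, 0, 0, 0], [5, 0, 0, 0, 0, 0, 0]],
  ],
)

```text
time: 6.0
ee_pos: [0.5004, 0.1519, 0.2217]
tool_rot: [-3.141, -0.0, -0.009]
wrist_force: [0.7, -0.4, -0.9]
gripper_width: 0.0131
gripper_force: 58.4
```

```bash
cat > g.py <<'E'
from m import *
sc=snap("scene"); ims=sc["pixels"].astype(int); st=robot.state(); p=np.array(st["ee_pos"]); print(st["time"],p,st["tool_rot"],st["wrist_force"])
q=proj(sc,p-[0,0,.03]); print(q)
u,v=q.astype(int); c=sc["pixels"][v-45:v+55,u-50:u+50,::-1]
cv2.imwrite('pics/'+sys.argv[1],cv2.resize(c,(600,600),interpolation=cv2.INTER_CUBIC)); print("crop origin",u-50,v-45,"x6")
E
python3 g.py e.png
```

```text
6.1 [0.4987 0.1509 0.2189] [3.1412 0.0001 0.0015] [-0.5223  0.091  -1.411 ]
[258.3568 200.0204]
crop origin 208 155 x6
```

View pics/e.png

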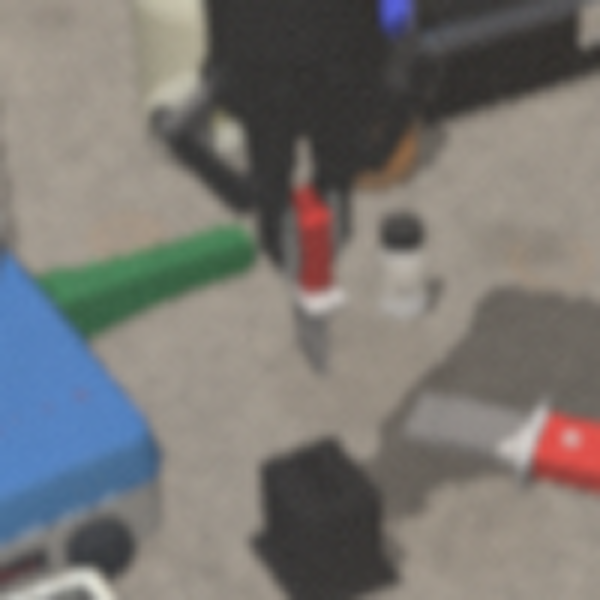

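The crop shows the gauge held upright and clear of the stand, with its leaf tip at scene (261,217). The black vial is behind it. Going over slot 1.

Request:
carry_out(
  rows=[
    [[5, 3, 47, 0, 0, 0, 0], [5, 3, 47, 0, 0, 0, 0], [5, 3, 47, 0, 0, 0, 0], [5, 3, 47, 0, 0, 0, 0], [5, 3, 46, 0, 0, 0, 0], [5, 4, 46, 0, 0, 0, -6], [5, 0, 0, 20, 0, 0, -6], [5, 0, 0, 20, 0, 0, 0]],
  ],
)

```text
time: 7.1
ee_pos: [0.5169, -0.1293, 0.1766]
tool_rot: [-3.124, -0.325, 0.002]
wrist_force: [0.4, -0.0, -1.3]
gripper_width: 0.0129
gripper_force: 58.6
```

Request:
carry_out(
  rows=[
    [[5, 0, 0, 10, 0, 0, 0], [5, 0, 0, 0, 0, 0, 0]],
  ],
)

```text
time: 7.35
ee_pos: [0.5171, -0.1277, 0.1672]
tool_rot: [-3.123, -0.33, 0.003]
wrist_force: [-0.3, -0.3, -0.8]
gripper_width: 0.0133
gripper_force: 58.6
```

```bash
python3 g.py f.png
python3 - <<'E'
from m import *
cs=[]
for _ in range(6):
    s=snap("scene"); cs.append(np.r_[robot.state()["ee_pos"],robot.state()["wrist_force"]])
print(np.mean(cs,0),np.std(cs,0)); p=np.mean(cs,0)[:3]
for d in (-.035,-.061,-.087): print(d,proj(s,p+[0,0,d]))
for q in ([ .5183,-.1295,.068],[.5288,-.1784,.068]): print(proj(s,q))
c=s["pixels"][170:250,300:400,::-1]; cv2.imwrite('pics/f.png',cv2.resize(c,(800,600)[:1]+(640,) if 0 else (750,600),interpolation=cv2.INTER_CUBIC))
E
```

```text
7.45 [ 0.5181 -0.1281  0.1686] [-3.1242 -0.3301 -0.0006] [-0.1819  0.224  -0.556 ]
[338.0918 181.8733]
crop origin 288 136 x6
[ 0.5182 -0.1288  0.1689  0.2696 -0.0886 -0.1249] [0.0002 0.0002 0.0001 0.5673 0.1807 0.7967]
-0.035 [338.1329 183.007 ]
-0.061 [337.3736 189.6549]
-0.087 [336.6347 196.1243]
[336.4076 199.4421]
[347.0742 193.1395]
```

View pics/f.png

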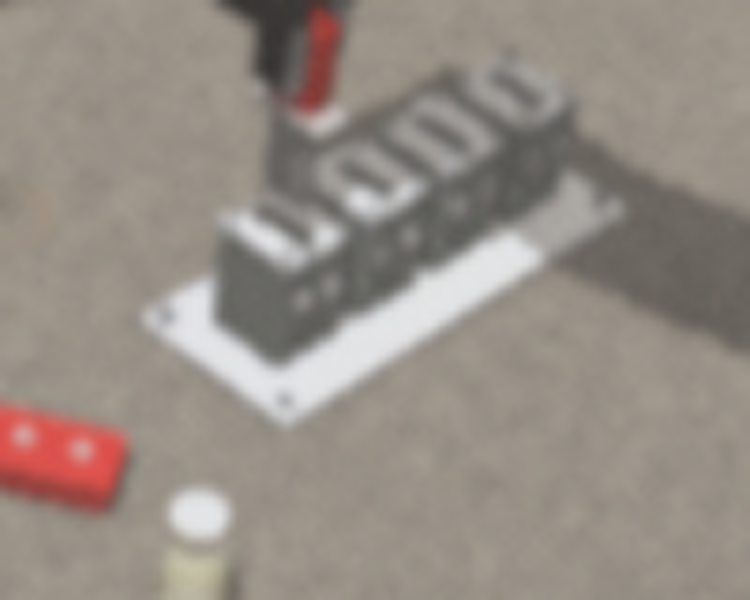

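The crop shows the gauge above slot 1: flange near end at scene (343,186), slot 1 mouth about (339,200). The slots may sit slightly to the right of my estimate, so I'll check the plate in this camera with projected outlines.

Run:
```python
from h import *
from scipy.optimize import least_squares
np.set_printoptions(precision=4,suppress=True)
s=snap("scene"); g=cv2.GaussianBlur(cv2.cvtColor(s["pixels"],cv2.COLOR_RGB2GRAY),(3,3),0).astype(np.float32)
st=robot.state(); tcp=np.array(st["ee_pos"])
L=cv2.Sobel; gx=L(g,cv2.CV_32F,1,0);gy=L(g,cv2.CV_32F,0,1)
def frame(h): c,n=np.cos(h[2]),np.sin(h[2]); return lambda x,y,z:np.array([h[0]+c*x-n*y,h[1]+n*x+c*y,z])
h0=np.array([.534,-.2029,np.radians(12.07)])
# visible plate edges in the scene: -x edge and +y edge; sample edge points by max gradient along normal
def edge(h,a,b,z):
    F=frame(h);out=[]
    for t in np.linspace(.08,.92,25):
        p=np.array(a)*(1-t)+np.array(b)*t; out.append(F(p[0],p[1],z))
    return np.array(out)
segs=[((-.045,-.113),(-.045,.113)),((-.045,.113),(.045,.113))]
def meas(h):
    M=[]
    for a,b in segs:
        P=np.array([proj(s,p) for p in edge(h,a,b,.008)]); t=P[-1]-P[0]; n=np.array([-t[1],t[0]])/np.linalg.norm(t)
        for q in P:
            k=np.arange(-6,6.01,.25); pts=(q+k[:,None]*n).astype(np.float32)
            v=cv2.remap(g,pts[None,:,0],pts[None,:,1],cv2.INTER_LINEAR)[0]; d=np.abs(np.gradient(v)); i=d.argmax(); M.append((k[i],d[i],n))
    return M
M=meas(h0); d=np.array([m[0] for m in M]); print("edge shift px: -x edge",np.median(d[:25]),"n",M[0][2]," +y edge",np.median(d[25:]),"n",M[-1][2])
print(d)
vis=cv2.resize(s["pixels"][165:245,300:400,::-1],(750,600),interpolation=cv2.INTER_CUBIC)
def draw(P,col): cv2.polylines(vis,[np.array([((proj(s,p)-[300,165]+.5)*7.5) for p in P]).astype(int)],True,col,1)
F=frame(h0)
draw([F(x,y,.008) for x,y in((-.045,-.113),(-.045,.113),(.045,.113),(.045,-.113))],(255,0,0))
for k in range(4): draw([F(x,.075-.05*k+y,.068) for x,y in((-.016,-.006),(-.016,.006),(.016,.006),(.016,-.006))],(0,0,255))
G=frame([tcp[0],tcp[1],np.radians(12)]); z=tcp[2]-.013
draw([G(x,y,z-.026) for x,y in((-.02,-.009),(-.02,.009),(.02,.009),(.02,-.009))],(0,255,0))
draw([G(-.013,-.007,z+.022),G(-.013,.007,z+.022),G(-.013,.007,z-.022),G(-.013,-.007,z-.022)],(0,255,255))
draw([G(-.012,0,z-.026),G(-.012,0,z-.074),G(.012,0,z-.074),G(.012,0,z-.026)],(255,0,255))
cv2.imwrite('pics/g.png',vis)
```

```text
edge shift px: -x edge 5.75 n [-0.5373 -0.8434]  +y edge 5.25 n [ 0.5846 -0.8114]
[-1.75 -1.25  5.5   5.75  5.25  5.25  5.25  6.    5.5   6.    6.    6.
  6.    5.75  5.5   5.75  6.    6.    6.    6.    6.    6.    5.75  5.5
  6.   -0.25  0.5   0.    5.25  6.    6.    5.25  5.75  5.5   5.5   5.75
  5.75  5.75  6.    6.    6.    0.25  0.25  0.5   0.    0.25 -0.25  0.25
  0.    0.5 ]
```

View pics/g.png

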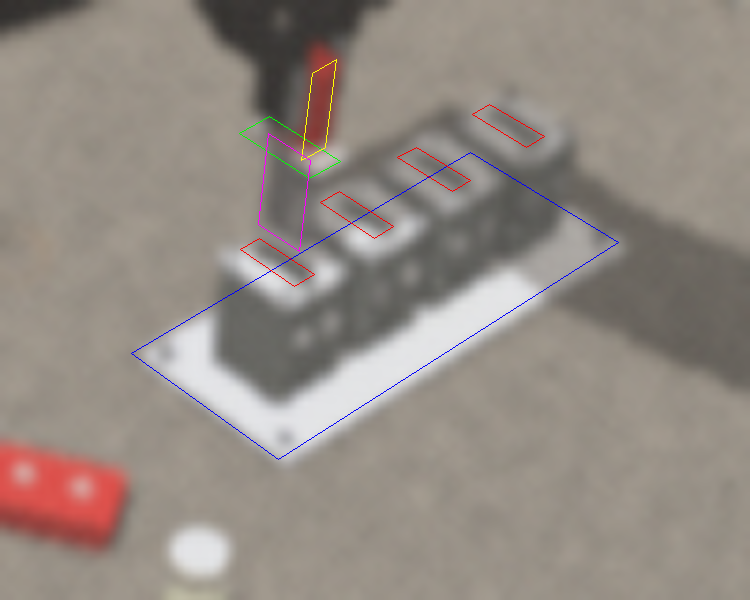

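The overlay shows the plate and gauge outlines agreeing to about 1 px in both cameras, with slot 1 perhaps 1–2 mm toward −y. I'll nudge by 1 mm and go down in small steps.

Request:
carry_out(
  rows=[
    [[5, 0, 1, 4, 0, 0, 0], [5, 0, 0, 4, 0, 0, 0], [5, 0, 0, 2, 0, 0, 0], [5, 0, 0, 2, 0, 0, 0], [5, 0, 0, 0, 0, 0, 0]],
  ],
)

```text
time: 8.48
ee_pos: [0.5179, -0.1299, 0.1561]
tool_rot: [-3.124, -0.329, 0.0]
wrist_force: [-0.8, 0.3, -1.6]
gripper_width: 0.0131
gripper_force: 58.6
```

Request:
carry_out(
  rows=[
    [[5, 0, 0, 1, 0, 0, 0], [5, 0, 0, 1, 0, 0, 0], [5, 0, 0, 0, 0, 0, 0]],
  ],
)

```text
time: 8.85
ee_pos: [0.518, -0.1299, 0.1543]
tool_rot: [3.124, 0.329, -0.0]
wrist_force: [-0.1, 0.5, -0.3]
gripper_width: 0.013
gripper_force: 58.6
```

Request:
carry_out(
  rows=[
    [[5, 0, 0, 1, 0, 0, 0], [5, 0, 0, 1, 0, 0, 0], [5, 0, 0, 0, 0, 0, 0]],
  ],
)

```text
time: 9.22
ee_pos: [0.5179, -0.1299, 0.1522]
tool_rot: [-3.124, -0.329, 0.0]
wrist_force: [-0.0, -0.4, -0.5]
gripper_width: 0.0131
gripper_force: 58.6
```

Request:
carry_out(
  rows=[
    [[5, 0, 0, 1, 0, 0, 0], [5, 0, 0, 1, 0, 0, 0], [5, 0, 0, 0, 0, 0, 0]],
  ],
)

```text
time: 9.6
ee_pos: [0.5179, -0.1299, 0.1502]
tool_rot: [-3.124, -0.329, 0.0]
wrist_force: [-0.3, 0.2, -1.2]
gripper_width: 0.0133
gripper_force: 58.6
```

Request:
carry_out(
  rows=[
    [[5, 0, 0, 1, 0, 0, 0], [5, 0, 0, 1, 0, 0, 0], [5, 0, 0, 1, 0, 0, 0], [5, 0, 0, 0, 0, 0, 0]],
  ],
)

```text
time: 10.1
ee_pos: [0.5179, -0.1299, 0.1472]
tool_rot: [-3.124, -0.329, 0.0]
wrist_force: [-0.1, 0.3, -1.2]
gripper_width: 0.0134
gripper_force: 58.6
```

Request:
carry_out(
  rows=[
    [[5, 0, 0, 2, 0, 0, 0], [5, 0, 0, 2, 0, 0, 0], [5, 0, 0, 2, 0, 0, 0], [5, 0, 0, 0, 0, 0, 0]],
  ],
)

```text
time: 10.6
ee_pos: [0.5178, -0.1299, 0.1411]
tool_rot: [-3.124, -0.329, 0.001]
wrist_force: [-0.6, -0.1, -0.8]
gripper_width: 0.0134
gripper_force: 58.6
```

Request:
carry_out(
  rows=[
    [[5, 0, 0, 2, 0, 0, 0], [5, 0, 0, 2, 0, 0, 0], [5, 0, 0, 2, 0, 0, 0], [5, 0, 0, 0, 0, 0, 0]],
  ],
)

```text
time: 11.1
ee_pos: [0.5178, -0.1299, 0.1351]
tool_rot: [-3.124, -0.329, 0.001]
wrist_force: [-0.1, 0.5, -0.4]
gripper_width: 0.0132
gripper_force: 58.6
```

Request:
carry_out(
  rows=[
    [[5, 0, 0, 2, 0, 0, 0], [5, 0, 0, 1, 0, 0, 0], [5, 0, 0, 1, 0, 0, 0], [5, 0, 0, 0, 0, 0, 0]],
  ],
)

```text
time: 11.6
ee_pos: [0.5181, -0.1301, 0.1313]
tool_rot: [3.124, 0.329, 0.0]
wrist_force: [0.2, -0.6, -0.5]
gripper_width: 0.0132
gripper_force: 58.6
```

Request:
carry_out(
  rows=[
    [[5, 0, 0, 1, 0, 0, 0], [5, 0, 0, 1, 0, 0, 0], [5, 0, 0, 0, 0, 0, 0]],
  ],
)

```text
time: 11.98
ee_pos: [0.5182, -0.1303, 0.1294]
tool_rot: [3.124, 0.328, 0.001]
wrist_force: [1.1, -1.4, 0.4]
gripper_width: 0.0132
gripper_force: 58.6
```

Request:
carry_out(
  rows=[
    [[5, 0, 0, 1, 0, 0, 0], [5, 0, 0, 0, 0, 0, 0]],
  ],
)

```text
time: 12.22
ee_pos: [0.5183, -0.1303, 0.1285]
tool_rot: [3.124, 0.328, 0.001]
wrist_force: [0.3, -3.0, 1.0]
gripper_width: 0.0129
gripper_force: 58.8
```

Request:
carry_out(
  rows=[
    [[5, 0, 0, 1, 0, 0, 0], [5, 0, 0, 0, 0, 0, 0]],
  ],
)

```text
time: 12.48
ee_pos: [0.5184, -0.1302, 0.1276]
tool_rot: [3.124, 0.328, 0.001]
wrist_force: [0.1, -2.7, 4.4]
gripper_width: 0.0135
gripper_force: 59.2
```

Request:
carry_out(
  rows=[
    [[5, 0, 0.7, 0, 0, 0, 0], [5, 0, 0, 0, 0, 0, 0]],
  ],
)

```text
time: 12.72
ee_pos: [0.5184, -0.1304, 0.1276]
tool_rot: [-3.124, -0.329, -0.001]
wrist_force: [-1.3, -2.1, 4.3]
gripper_width: 0.0131
gripper_force: 59.5
```

Request:
carry_out(
  rows=[
    [[5, 0, 0, 1, 0, 0, 0], [5, 0, 0, 0, 0, 0, 0]],
  ],
)

```text
time: 12.98
ee_pos: [0.5185, -0.1304, 0.1267]
tool_rot: [3.124, 0.329, 0.001]
wrist_force: [-0.5, -2.3, 5.2]
gripper_width: 0.0135
gripper_force: 59.7
```

Request:
carry_out(
  rows=[
    [[5, 0, 0.7, 1, 0, 0, 0], [5, 0, 0, 0, 0, 0, 0]],
  ],
)

```text
time: 13.22
ee_pos: [0.5186, -0.1305, 0.1259]
tool_rot: [-3.124, -0.329, -0.001]
wrist_force: [-0.4, -0.1, 8.4]
gripper_width: 0.0134
gripper_force: 59.9
```

Request:
carry_out(
  rows=[
    [[5, 0, 0, 1, 0, 0, 0], [5, 0, 0, 0, 0, 0, 0]],
  ],
)

```text
time: 13.48
ee_pos: [0.5188, -0.1305, 0.1252]
tool_rot: [-3.124, -0.33, -0.001]
wrist_force: [-0.9, -0.7, 10.4]
gripper_width: 0.0134
gripper_force: 60.5
```

Request:
carry_out(
  rows=[
    [[5, 0, 0, 1, 0, 0, 0], [5, 0, 0, 0, 0, 0, 0]],
  ],
)

```text
time: 13.72
ee_pos: [0.5189, -0.1305, 0.1245]
tool_rot: [-3.124, -0.33, -0.002]
wrist_force: [-1.6, -0.5, 13.3]
gripper_width: 0.0133
gripper_force: 60.8
```

Slot 1 is stiff: over 13 N while still in the taper. I'll withdraw and go to slot 2, which is tool y +50.

Request:
carry_out(
  rows=[
    [[5, 0, 0, -8, 0, 0, 0], [5, 0, 0, -15, 0, 0, 0], [5, 0, 0, -15, 0, 0, 0], [5, 0, 0, -10, 0, 0, 0], [5, 0, 25, 0, 0, 0, 0], [5, 0, 25, 0, 0, 0, 0], [5, 0, 0, 0, 0, 0, 0]],
  ],
)

```text
time: 14.6
ee_pos: [0.5287, -0.1827, 0.1716]
tool_rot: [3.124, 0.322, 0.0]
wrist_force: [-0.5, 0.2, -1.6]
gripper_width: 0.0131
gripper_force: 60.0
```

Request:
carry_out(
  rows=[
    [[5, 0, -2.5, 8, 0, 0, 0], [5, 0, 0, 5, 0, 0, 0], [5, 0, 0, 0, 0, 0, 0]],
  ],
)

```text
time: 14.98
ee_pos: [0.5276, -0.1766, 0.1576]
tool_rot: [-3.123, -0.331, 0.002]
wrist_force: [0.4, 0.3, -0.6]
gripper_width: 0.0131
gripper_force: 60.0
```

Request:
carry_out(
  rows=[
    [[5, 0, 0, 2, 0, 0, 0], [5, 0, 0, 2, 0, 0, 0], [5, 0, 0, 0, 0, 0, 0]],
  ],
)

```text
time: 15.35
ee_pos: [0.5281, -0.1777, 0.1542]
tool_rot: [-3.124, -0.329, 0.0]
wrist_force: [0.1, 0.5, -1.0]
gripper_width: 0.0132
gripper_force: 60.0
```

Request:
carry_out(
  rows=[
    [[5, 0, 0, 1, 0, 0, 0], [5, 0, 0, 1, 0, 0, 0], [5, 0, 0, 1, 0, 0, 0], [5, 0, 0, 0, 0, 0, 0]],
  ],
)

```text
time: 15.85
ee_pos: [0.5281, -0.1777, 0.1512]
tool_rot: [-3.124, -0.329, 0.0]
wrist_force: [-0.3, 0.5, -0.2]
gripper_width: 0.0133
gripper_force: 60.0
```

Request:
carry_out(
  rows=[
    [[5, 0.5, 2, 0, 0, 0, 0], [5, 0, 0, 1, 0, 0, 0], [5, 0, 0, 1, 0, 0, 0], [5, 0, 0, 0, 0, 0, 0]],
  ],
)

```text
time: 16.35
ee_pos: [0.529, -0.1795, 0.1492]
tool_rot: [-3.124, -0.329, 0.0]
wrist_force: [-0.5, 0.1, -1.0]
gripper_width: 0.0132
gripper_force: 60.0
```

Request:
carry_out(
  rows=[
    [[5, 0, 0, 1, 0, 0, 0], [5, 0, 0, 1, 0, 0, 0], [5, 0, 0, 1, 0, 0, 0], [5, 0, 0, 1, 0, 0, 0], [5, 0, 0, 0, 0, 0, 0]],
  ],
)

```text
time: 16.98
ee_pos: [0.529, -0.1796, 0.1452]
tool_rot: [-3.124, -0.329, 0.0]
wrist_force: [-0.4, -0.1, -0.8]
gripper_width: 0.0133
gripper_force: 60.0
```

Request:
carry_out(
  rows=[
    [[5, 0, 0, 2, 0, 0, 0], [5, 0, 0, 2, 0, 0, 0], [5, 0, 0, 2, 0, 0, 0], [5, 0, 0, 2, 0, 0, 0], [5, 0, 0, 2, 0, 0, 0], [5, 0, 0, 2, 0, 0, 0], [5, 0, 0, 0, 0, 0, 0]],
  ],
)

```text
time: 17.85
ee_pos: [0.5289, -0.1795, 0.1331]
tool_rot: [-3.124, -0.329, 0.0]
wrist_force: [-0.0, 0.4, -1.0]
gripper_width: 0.0133
gripper_force: 60.0
```

Request:
carry_out(
  rows=[
    [[5, 0, 0, 1, 0, 0, 0], [5, 0, 0, 1, 0, 0, 0], [5, 0, 0, 1, 0, 0, 0], [5, 0, 0, 0, 0, 0, 0]],
  ],
)

```text
time: 18.35
ee_pos: [0.529, -0.1796, 0.1302]
tool_rot: [-3.124, -0.329, 0.0]
wrist_force: [-0.1, -0.7, -0.5]
gripper_width: 0.0135
gripper_force: 60.0
```

Request:
carry_out(
  rows=[
    [[5, 0, 0, 1, 0, 0, 0], [5, 0, 0, 1, 0, 0, 0], [5, 0, 0, 0, 0, 0, 0]],
  ],
)

```text
time: 18.73
ee_pos: [0.5291, -0.1795, 0.1283]
tool_rot: [-3.124, -0.329, -0.0]
wrist_force: [-0.3, 0.5, -1.1]
gripper_width: 0.0135
gripper_force: 60.0
```

Request:
carry_out(
  rows=[
    [[5, 0, 0, 1, 0, 0, 0], [5, 0, 0, 1, 0, 0, 0], [5, 0, 0, 0, 0, 0, 0]],
  ],
)

```text
time: 19.1
ee_pos: [0.5292, -0.1795, 0.1264]
tool_rot: [3.124, 0.329, 0.0]
wrist_force: [0.8, 0.3, 0.7]
gripper_width: 0.0135
gripper_force: 60.3
```

Request:
carry_out(
  rows=[
    [[5, 0, 0, 1, 0, 0, 0], [5, 0, 0, 1, 0, 0, 0], [5, 0, 0, 0, 0, 0, 0]],
  ],
)

```text
time: 19.48
ee_pos: [0.5293, -0.1796, 0.1244]
tool_rot: [3.124, 0.329, 0.001]
wrist_force: [0.2, 0.5, 3.0]
gripper_width: 0.013
gripper_force: 60.5
```

Request:
carry_out(
  rows=[
    [[5, 0, 0, 1, 0, 0, 0], [5, 0, 0, 0, 0, 0, 0]],
  ],
)

```text
time: 19.73
ee_pos: [0.5293, -0.1796, 0.1235]
tool_rot: [3.124, 0.329, 0.001]
wrist_force: [0.9, 0.8, 4.1]
gripper_width: 0.0132
gripper_force: 60.7
```

Request:
carry_out(
  rows=[
    [[5, 0, 0, 1, 0, 0, 0], [5, 0, 0, 1, 0, 0, 0], [5, 0, 0, 0, 0, 0, 0]],
  ],
)

```text
time: 20.1
ee_pos: [0.5293, -0.1796, 0.1215]
tool_rot: [3.124, 0.329, 0.001]
wrist_force: [-0.9, 0.7, 4.5]
gripper_width: 0.0131
gripper_force: 60.9
```

Request:
carry_out(
  rows=[
    [[5, 0, 0, 1, 0, 0, 0], [5, 0, 0, 1, 0, 0, 0], [5, 0, 0, 0, 0, 0, 0]],
  ],
)

```text
time: 20.48
ee_pos: [0.5294, -0.1796, 0.1197]
tool_rot: [3.124, 0.329, 0.001]
wrist_force: [-0.1, 0.8, 6.9]
gripper_width: 0.0135
gripper_force: 61.1
```

Request:
carry_out(
  rows=[
    [[5, 0, 0, 1, 0, 0, 0], [5, 0, 0, 0, 0, 0, 0]],
  ],
)

```text
time: 20.72
ee_pos: [0.5295, -0.1796, 0.1188]
tool_rot: [3.124, 0.329, 0.001]
wrist_force: [-0.7, 0.5, 7.3]
gripper_width: 0.0132
gripper_force: 61.3
```

Request:
carry_out(
  rows=[
    [[5, 0, 0, 1, 0, 0, 0], [5, 0, 0, 0, 0, 0, 0]],
  ],
)

```text
time: 20.98
ee_pos: [0.5295, -0.1796, 0.1179]
tool_rot: [3.124, 0.329, 0.001]
wrist_force: [-0.6, 2.0, 8.0]
gripper_width: 0.0133
gripper_force: 61.3
```

Request:
carry_out(
  rows=[
    [[5, 0, 0, 1, 0, 0, 0], [5, 0, 0, 0, 0, 0, 0]],
  ],
)

```text
time: 21.22
ee_pos: [0.5296, -0.1796, 0.117]
tool_rot: [3.124, 0.329, 0.001]
wrist_force: [-0.4, 0.5, 8.3]
gripper_width: 0.0132
gripper_force: 61.5
```

Request:
carry_out(
  rows=[
    [[5, 0, 0, 1, 0, 0, 0], [5, 0, 0, 0, 0, 0, 0]],
  ],
)

```text
time: 21.48
ee_pos: [0.5297, -0.1796, 0.116]
tool_rot: [3.124, 0.329, 0.002]
wrist_force: [-0.6, 1.1, 8.3]
gripper_width: 0.0133
gripper_force: 61.5
```

Request:
carry_out(
  rows=[
    [[5, 0, 0, 1, 0, 0, 0], [5, 0, 0, 0, 0, 0, 0]],
  ],
)

```text
time: 21.72
ee_pos: [0.5297, -0.1796, 0.115]
tool_rot: [3.124, 0.329, 0.002]
wrist_force: [-0.1, 1.1, 7.8]
gripper_width: 0.0133
gripper_force: 61.5
```

Request:
carry_out(
  rows=[
    [[5, 0, 0, 1, 0, 0, 0], [5, 0, 0, 0, 0, 0, 0]],
  ],
)

```text
time: 21.98
ee_pos: [0.5297, -0.1795, 0.1139]
tool_rot: [3.124, 0.329, 0.002]
wrist_force: [0.9, 1.9, 7.3]
gripper_width: 0.0134
gripper_force: 61.3
```

Request:
carry_out(
  rows=[
    [[5, 0, 0, 1, 0, 0, 0], [5, 0, 0, 0, 0, 0, 0]],
  ],
)

```text
time: 22.22
ee_pos: [0.5297, -0.1796, 0.1128]
tool_rot: [3.124, 0.329, 0.002]
wrist_force: [0.1, 0.3, 6.1]
gripper_width: 0.0133
gripper_force: 61.3
```

Slot 2 behaves as the sound clip: force peaked at about 8 N and fell to about 6.5 N on the parallel part. Continuing to home.

Request:
carry_out(
  rows=[
    [[5, 0, 0, 1, 0, 0, 0], [5, 0, 0, 1, 0, 0, 0], [5, 0, 0, 1, 0, 0, 0], [5, 0, 0, 0, 0, 0, 0]],
  ],
)

```text
time: 22.72
ee_pos: [0.5297, -0.1795, 0.1098]
tool_rot: [3.124, 0.329, 0.002]
wrist_force: [0.7, 0.4, 7.5]
gripper_width: 0.0132
gripper_force: 61.1
```

Request:
carry_out(
  rows=[
    [[5, 0, 0, 1, 0, 0, 0], [5, 0, 0, 0, 0, 0, 0]],
  ],
)

```text
time: 22.98
ee_pos: [0.5298, -0.1795, 0.1088]
tool_rot: [3.124, 0.329, 0.002]
wrist_force: [0.1, 1.4, 5.8]
gripper_width: 0.0132
gripper_force: 61.2
```

Request:
carry_out(
  rows=[
    [[5, 0, 0, 1, 0, 0, 0], [5, 0, 0, 0, 0, 0, 0]],
  ],
)

```text
time: 23.22
ee_pos: [0.5297, -0.1795, 0.1078]
tool_rot: [3.124, 0.329, 0.002]
wrist_force: [0.3, 1.2, 6.7]
gripper_width: 0.0134
gripper_force: 61.2
```

Request:
carry_out(
  rows=[
    [[5, 0, 0, 1, 0, 0, 0], [5, 0, 0, 0, 0, 0, 0]],
  ],
)

```text
time: 23.48
ee_pos: [0.5298, -0.1796, 0.1071]
tool_rot: [3.124, 0.329, 0.002]
wrist_force: [-0.9, 1.8, 8.5]
gripper_width: 0.0131
gripper_force: 61.5
```

Request:
carry_out(
  rows=[
    [[5, 0, 0, 1, 0, 0, 0], [5, 0, 0, 0, 0, 0, 0]],
  ],
)

```text
time: 23.72
ee_pos: [0.5298, -0.1795, 0.107]
tool_rot: [3.123, 0.329, 0.002]
wrist_force: [-2.9, 2.3, 17.0]
gripper_width: 0.0132
gripper_force: 62.9
```

Request:
carry_out(
  rows=[
    [[5, 0, 0, 0.7, 0, 0, 0], [5, 0, 0, 0, 0, 0, 0]],
  ],
)

```text
time: 23.98
ee_pos: [0.5299, -0.1795, 0.107]
tool_rot: [3.123, 0.329, 0.002]
wrist_force: [-6.0, 2.0, 23.4]
gripper_width: 0.0132
gripper_force: 63.8
```

Landed hard against the housing top, with a clear stop at z 0.107. Relieving the push and releasing.

Request:
carry_out(
  rows=[
    [[5, 0, 0, -1.5, 0, 0, 0], [5, 0, 0, 0, 0, 0, 0], [18, 0, 0, 0, 0, 0, 0], [30, 0, 0, 0, 0, 0, 0], [45, 0, 0, 0, 0, 0, 0], [45, 0, 0, 0, 0, 0, 0]],
  ],
)

```text
time: 24.72
ee_pos: [0.5289, -0.1796, 0.1058]
tool_rot: [-3.124, -0.329, 0.001]
wrist_force: [-0.0, -0.7, 1.0]
gripper_width: 0.0452
gripper_force: 0.0
```

Request:
carry_out(
  rows=[
    [[45, 0, 0, -10, 0, 0, 0], [45, 0, 0, -30, 0, 0, 0], [45, 0, 0, -40, 0, 0, 0], [45, 0, 0, -40, 0, 0, 0], [45, 0, 0, 0, 0, 0, 0]],
  ],
)

```text
time: 25.35
ee_pos: [0.5315, -0.1799, 0.2303]
tool_rot: [3.121, 0.329, 0.01]
wrist_force: [-0.2, 0.3, -0.7]
gripper_width: 0.0451
gripper_force: 0.0
```

Run:
```python
from h import *
s=snap("scene"); print(robot.state()["time"],robot.state()["ee_pos"],robot.state()["wrist_force"])
cv2.imwrite('pics/i.png',cv2.resize(s["pixels"][155:235,300:400,::-1],(750,600),interpolation=cv2.INTER_CUBIC))
```

```text
25.4 [ 0.53016405 -0.17988767  0.22824682] [-0.13749816 -0.285355   -1.35689901]
```

View pics/i.png

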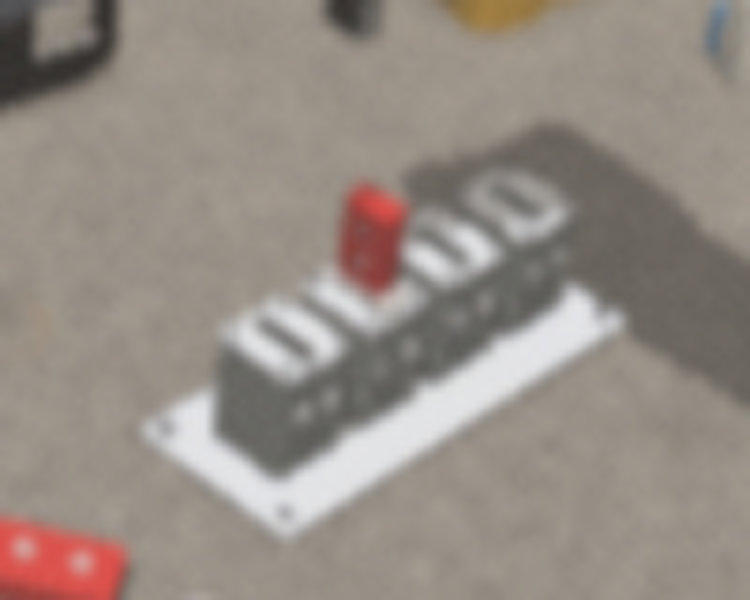

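The crop shows the red handle standing upright in slot 2 with its flange on the housing top (scene about (350,192)), and the gripper clear above. Handing in.

```bash
python3 -c "
from cell import close_job
print(close_job())"
```

```text
the job is handed in; nothing more can be done
None
```

The gauge is standing fully home and released in slot 2, which held it with about 6–7 N of drag; slot 1 was too stiff (over 13 N in the taper), slots 3 and 4 were not tried, and the job is handed in with no verdict shown.

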